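# Seat the white reference target in the imaging plate's nest

### The arm

A 6-joint arm with a two-finger parallel gripper is mounted at the origin on the work surface. World frame = base frame: x ahead of the robot, y to its left, z up, the work surface at z = 0. Lengths are in m, angles in degrees, forces in N, time in s.
With the tool pointing down it reaches from about 0.4 to 0.825 m from the base axis. Payload 7 kg.
Tool frame: the origin (TCP) lies midway between the tips of the shut fingers; the grasp point (between the pads) lies 19 mm behind it (ctrl.grasp_offset is the distance from the TCP to the grasp point, in m); z points along the fingers, x is the direction in which the jaws open and shut, and the axes are right-handed (so a half turn about z gives the same grasp; the last joint's range is limited). The gripper opens to 88 mm and grips with 3 to 60 N. Pads are 19 mm wide; open, the fingers measure 130 mm over their backs; the gripper's body (78 mm by 193 mm) begins 47 mm behind the grasp point.
Start: joints at [-49.383, 20.546, 0.682, 0, -70.136, -16.507], TCP at [0.276, -0.616, 0.227] pointing down, gripper open.
Joint ranges: [-176.03, 176.03], [-82.01, 121.73], [-58.28, 71.71], [-173.87, 95.51], [-174.79, -0.11], [-173.66, 173.66]. Speed limits (degrees/s): [136.94, 136.94, 172.46, 180, 180, 180].

### API

Orientations are given as [roll, pitch, yaw] about the fixed x, y, z axes, in that order (R = Rz(yaw) Ry(pitch) Rx(roll)).
In Python, from plant import sensors, snapshot, order, ctrl gives the robot as it stands.
- The arm moves only by the tool send_rows, never from a script. Its argument "commands" is a list of rows, each a list of 3 entries, a list of its own where there are three numbers: the closure, from 0 (fully open) to 1 (shut), then the shift along the world's x, y, z in units of 0.25 m (1.0 is 0.25 m), then the turn, a rotation vector about the world's x, y, z in units of 360 degrees (1.0 is 360 degrees). In form: [[hand, [x, y, z], [ax, ay, az]], ...]. A call has 1 to 12 rows; each row shifts and turns the pose as measured when the row begins; what a row does not reach is not made up. A row lasts 1/10 s, in which the tool goes at most 50 mm and 8.59 degrees, less where a joint would pass 70% of its speed; a pose out of reach is approached as far as the arm can. A call with a number of a shift or a turn outside -1 to 1 is refused whole. A call with a gripper value outside its range is refused whole. The fingers move at their own pace and stop on an object; the grip force is fixed at half the most. Time passes only in rows, so rows that do not move let the fingers close. It gives the time, the measured TCP pose, the force and the opening at its end, in the units of the state.
- sensors.get_obs(): the state, without advancing time (a new reading comes with each control period).
- snapshot(name): name is "scene" or "top" or "wrist"; returns a dict with "color" (480x640x3 uint8, blue, green, red), "z_map" (480x640 float32, m along the optical axis (not along the pixel's ray), 0 where there is no reading), "mtx" (3x3 intrinsics, pixels), "xyz" and "attitude" of the camera in the world. Camera axes: x right, y down, z forward; pixel columns grow to the right and rows downward; lengths in m; the calibration is good to about 2 mm. The wrist camera is an equidistant fisheye: a pixel r from the principal point sees the ray r / f radians off the axis. A picture is of the moment at which its call begins.
- order.close_job(): hands the job in, once; it reports no verdict.
The state is a dict: "clock": time; "joint_pos": joint angles; "qvel": joint speeds; "tau": joint torques, N m; "tool_pos": TCP position; "orientation": TCP orientation; "force": force on the tool from outside, world axes, zero at the start; "moment": the same for the moment, N m; "opening": finger opening in m.
Only numpy, scipy, OpenCV 4.12 (cv2) and the standard library are available. Lean on these libraries where they do the work, as an engineer would, in place of code of your own. Each camera call takes 0.05 s, during which the arm holds its last target.

### The job

The sample camera needs its round white reference target. First clear the way: slide the stop along its T-slot, out through the slot's open end, and put it in the small grey tray. Then nudge the target along the plate, keeping it flat on the plate, past the sprung roller until it rests fully home in its nest, touching the far pin, the side roller and the sprung roller; leave the jar, the bottle and the brush where they are.

Things in the scene. Friction and masses are not known exactly. Their poses are not given: they have to be found in the camera images.
- deck: Fixed aluminium plate 290 (its x) x 240 (its y) x 20 mm high. Origin: centre of its underside, z up; its x points away from the robot within 0.25 rad. T-slot along its y at x = 0: neck 12 mm wide, 7 mm deep, over a channel 22 mm wide, 9 mm high; open through the edge at y = +120 mm, closed at y = -108 mm. The nest is on its +x half, the target starts on its -x half.
- seat (a point): Centre of the nest on the plate's top face (x = 70, y = 0, z = 20 mm in the deck's frame, axes parallel to it): where the centre of the target's underside is when fully home. The way in is from the robot's side, along the deck's +x.
- slot_mouth (a point): Middle of the T-slot's open end, on the plate's top face (x = 0, y = 120, z = 20 mm in the deck's frame).
- stop: Loose dark steel stop in the T-slot, about 0.18 kg. Origin: centre of its foot's underside, 5.5 mm above the bench at first; z up, y along the slot. Foot 19 x 30 mm (x, y), 6 high; neck 9 x 30 up to 14.5 mm; flange 30 x 40 x 8 resting on the plate; block 16 x 40 mm from 22.5 to 54.5 mm. 1.5 mm play in the slot; lifts out only with its origin at least 15 mm past slot_mouth.
- stop_grip (a point): Middle of the stop's block, 38.5 mm above the stop's origin: pinch its 40 mm along y from above (the 16 mm along x is also free).
- target: Loose round flat puck, 100 mm diameter, 24 mm high, about 0.25 kg: aluminium with a white ceramic top. Origin: centre of its underside, which lies on the plate; z up. Too wide to grasp: push it.
- tray: Fixed open grey tray 160 x 160 mm outside, 25 mm high, 4 mm walls and floor. Origin: centre of its underside, z up. It stands left or right of the plate.
- pin_far: Fixed steel dowel, 12 mm diameter, 22 mm tall, on the plate at x = 126, y = 0 mm in the deck's frame (beyond the nest). Origin: its foot.
- roller_side: Fixed upright steel guide roller that turns freely, 16 mm diameter, 16 mm tall, 3 mm above the plate, at x = 70, y = -58 mm in the deck's frame (right of the nest). Origin: centre of its underside.
- roller_sprung: Sprung upright steel roller, 16 mm diameter, 16 tall, 3 mm above the plate, at about x = 37, y = 46 mm in the deck's frame. Origin: centre of its underside. Turns freely; yields up to 14 mm along the deck's +y (spring 5 to 8 N). Once the target's centre is within 33 mm of the seat, it presses the target home. Its fixed housing, 26 x 30 x 22 mm, stands at x = 37, y = 90 mm.
- post_socket (a point): Top of the empty camera-post socket, a dark steel cylinder 32 mm in diameter and 30 mm tall, fixed on the plate at x = 122, y = -97 mm in the deck's frame; not used in this job.
- jar: Bystander: white jar with steel cap, 72 mm diameter, 90 mm tall, on the side of the plate opposite the tray. Origin: centre of its underside.
- squeeze: Bystander: white bottle with orange cap, 56 mm diameter, 170 mm tall, beside the plate, farther out on the left. Origin: centre of its underside.
- brush: Bystander: hand brush lying beside the plate, farther out on the right, along y. Origin: the middle of its underside.

How it is judged:
By the outcome, as a careful person would: the job done as asked, in the order asked, and still so for the second after the job is handed in, with the robot touching nothing.
It also fails if it takes over 64 s, if anything falls off the work surface, if the arm or the gripper's body presses on something with over 40 N, if the wrist force passes 120 N, or if a joint passes its speed limit or range.

## Working session

There is one attempt and no reset: what is moved stays moved. The work goes in short steps, Python scripts to look and compute and a tool call to move; the robot and the scene stay as the last step left them, time stands still between calls to the robot, and variables do not carry over. Pictures are saved under pics/ and viewed, and the job is handed in when it is done.

Besides the shell and the picture viewer there is one more tool, called after "Call:" as name(argument=value, ...) on one line, values as JSON. send_rows: Moves the arm, as the interface text tells. Its arguments: {"type":"object","properties":{"commands":{"type":"array","items":{"type":"array"}}},"required":["commands"]}

```bash
ls; mkdir -p pics
python3 - <<'E'
from plant import sensors, snapshot, order, ctrl
import cv2
print(sensors.get_obs())
print(ctrl.grasp_offset)
for n in ("scene","top","wrist"):
    s=snapshot(n); cv2.imwrite(f"pics/{n}0.png",s["color"]); print(n,s["mtx"].tolist(),s["xyz"],s["attitude"])
E
```

```text
pics
{'clock': 0.0, 'joint_pos': array([-4.93840741e+01,  2.05899471e+01,  6.32472598e-01, -2.16980570e-02,
       -7.01366214e+01, -1.65060993e+01]), 'qvel': array([-0.03978832,  0.14401609,  0.02650392, -0.02127455,  0.0347976 ,
        0.07673167]), 'tau': array([-2.27573255e-04, -5.82712948e+01,  2.93055761e+01,  6.99759588e+00,
        6.57204859e-03, -1.75033047e-04]), 'tool_pos': array([ 0.27548948, -0.61566182,  0.22562465]), 'orientation': array([-1.79992820e+02, -9.60139236e-02,  1.14102431e+02]), 'force': array([-0.20945236,  0.43147582, -1.74701379]), 'moment': array([ 0.00552625, -0.0194014 ,  0.03709636]), 'opening': 0.08744964342024929}
0.0188
scene [[543.2911487531021, 0.0, 311.236390929843], [0.0, 543.2911487531021, 242.2113365287959], [0.0, 0.0, 1.0]] [ 1.0590382  -0.82311263  0.93217476] [-132.83240856    0.66011329   26.88016712]
top [[573.3495531723239, 0.0, 326.49662093051296], [0.0, 573.3495531723239, 232.28788301838594], [0.0, 0.0, 1.0]] [ 0.51714789 -0.01939326  1.10424743] [-174.91082127    1.90630575  -89.81568405]
wrist [[371.64829954431775, 0.0, 317.41427181622345], [0.0, 371.64829954431775, 238.95366978973374], [0.0, 0.0, 1.0]] [ 0.20724074 -0.64454412  0.38379062] [ 1.63970934e+02 -6.32051458e-02  1.14104439e+02]
```

View pics/top0.png

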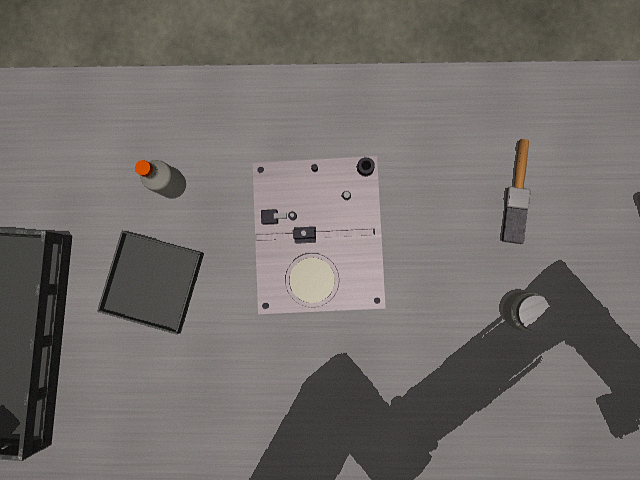

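View pics/scene0.png

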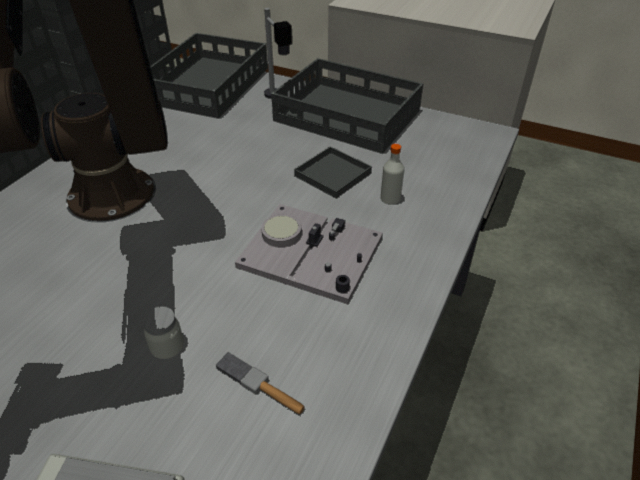

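The top view shows the deck (corners about (252,163), (378,156), (385,308), (258,314)), the stop at (304,234), the target at (312,280) and the tray on the left at (151,282). The jar is on the right at about (525,310). Next I'll measure these.

```bash
cat > h.py <<'E'
from plant import sensors, snapshot, order, ctrl
import numpy as np, cv2
from scipy.spatial.transform import Rotation as R
def rot(a): return R.from_euler('xyz',a,degrees=True).as_matrix()
def cast(s,uv,z):
    uv=np.atleast_2d(uv).astype(float); K=s["mtx"]
    d=np.c_[(uv[:,0]-K[0,2])/K[0,0],(uv[:,1]-K[1,2])/K[1,1],np.ones(len(uv))]@rot(s["attitude"]).T
    o=np.array(s["xyz"]); return o+d*((z-o[2])/d[:,2])[:,None]
def proj(s,p):
    p=np.atleast_2d(p); c=(p-np.array(s["xyz"]))@rot(s["attitude"]); K=s["mtx"]
    return np.c_[K[0,0]*c[:,0]/c[:,2]+K[0,2],K[1,1]*c[:,1]/c[:,2]+K[1,2]]
def cloud(s):
    K=s["mtx"];v,u=np.mgrid[0:480,0:640];z=s["z_map"]
    c=np.stack([(u-K[0,2])/K[0,0]*z,(v-K[1,2])/K[1,1]*z,z],-1)
    return c@rot(s["attitude"]).T+np.array(s["xyz"])
E
python3 - <<'E'
from h import *
s=snapshot("top"); P=cloud(s); np.savez("top.npz",**s)
im=s["color"]
cv2.imwrite("pics/top_zoom.png",cv2.resize(im[140:340,90:400],None,fx=2.5,fy=2.5,interpolation=cv2.INTER_CUBIC))
hsv=cv2.cvtColor(im,cv2.COLOR_BGR2HSV)
for n,(u,v) in dict(bench=(220,120),deck=(340,215),targ=(312,280),stop=(300,234),tray=(151,282)).items(): print(n,im[v,u],hsv[v,u],P[v,u].round(4),s["z_map"][v,u])
E
```

```text
bench [122 124 131] [  7  18 131] [ 0.8393  0.23   -0.002 ] 1.1381315
deck [164 162 177] [176  22 177] [ 0.6468 -0.0086  0.0187] 1.0924995
targ [168 186 196] [ 19  36 196] [0.5231 0.0428 0.0428] 1.0593181
stop [50 46 52] [160  29  52] [0.6068 0.0641 0.0611] 1.0492381
tray [67 71 70] [38 14 71] [0.5185 0.3575 0.0012] 1.1108199
```

View pics/top_zoom.png

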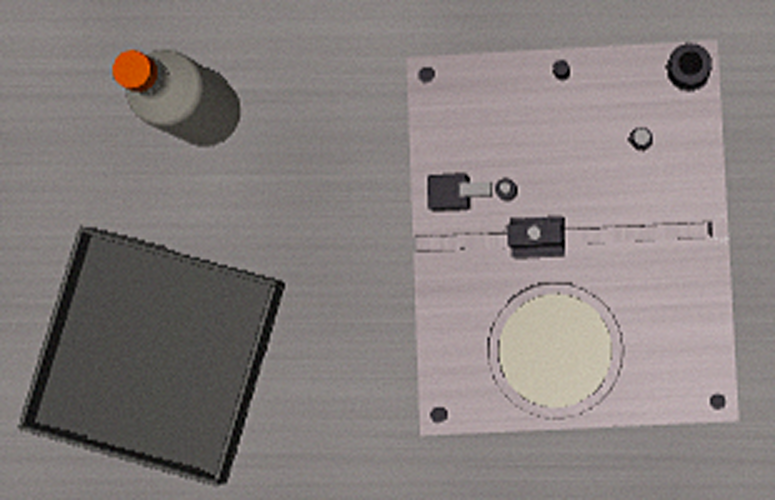

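View pics/wrist0.png

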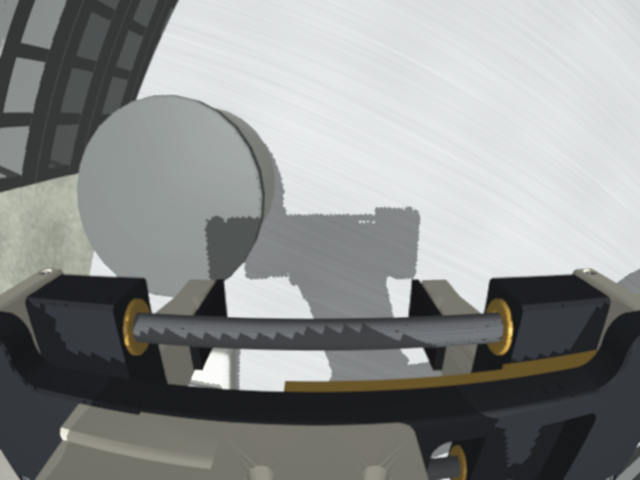

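```bash
cat > meas.py <<'E'
from h import *
def deckpose(s,verbose=False):
    hsv=cv2.cvtColor(s["color"],cv2.COLOR_BGR2HSV)
    # plate: pinkish hue
    m=((hsv[...,0]>150)&(hsv[...,1]>12)&(hsv[...,2]>110)).astype(np.uint8)*255
    m=cv2.morphologyEx(m,cv2.MORPH_OPEN,np.ones((3,3)))
    m=cv2.morphologyEx(m,cv2.MORPH_CLOSE,np.ones((9,9)))
    c=max(cv2.findContours(m,cv2.RETR_EXTERNAL,cv2.CHAIN_APPROX_NONE)[0],key=cv2.contourArea)
    w=cast(s,c[:,0],0.02)[:,:2]
    r=cv2.minAreaRect((w*1000).astype(np.float32))
    return m,w,r
def target(s):
    hsv=cv2.cvtColor(s["color"],cv2.COLOR_BGR2HSV)
    m=((hsv[...,0]>12)&(hsv[...,0]<35)&(hsv[...,1]>22)&(hsv[...,2]>150)).astype(np.uint8)*255
    m=cv2.morphologyEx(m,cv2.MORPH_OPEN,np.ones((3,3)))
    c=max(cv2.findContours(m,cv2.RETR_EXTERNAL,cv2.CHAIN_APPROX_NONE)[0],key=cv2.contourArea)
    w=cast(s,c[:,0],0.044)[:,:2]
    return cv2.minEnclosingCircle((w*1000).astype(np.float32)),(w.max(0)+w.min(0))/2
def dark(s,z,box,thr=90):
    u0,v0,u1,v1=box; g=cv2.cvtColor(s["color"],cv2.COLOR_BGR2GRAY)
    m=np.zeros_like(g); m[v0:v1,u0:u1]=(g[v0:v1,u0:u1]<thr)*255
    c=max(cv2.findContours(m,cv2.RETR_EXTERNAL,cv2.CHAIN_APPROX_NONE)[0],key=cv2.contourArea)
    return cast(s,c[:,0],z)[:,:2]
E
python3 - <<'E'
from meas import *
s=dict(np.load("top.npz"))
m,w,r=deckpose(s); print("deck rect",r)
# line fits per edge
p=w
box=cv2.boxPoints(r)/1000; c0=np.array(r[0])/1000
ang=np.deg2rad(r[2]); 
while ang>np.pi/4: ang-=np.pi/2
def frame(ang): return np.array([[np.cos(ang),-np.sin(ang)],[np.sin(ang),np.cos(ang)]])
for it in range(3):
    q=(p-c0)@frame(ang); es=[]
    for ax,h,sg in((0,.145,1),(0,.145,-1),(1,.12,1),(1,.12,-1)):
        o=1-ax
        k=(abs(q[:,ax]-sg*h)<.006)&(abs(q[:,o])<(.105 if ax==0 else .13))
        f=np.polyfit(q[k,o],q[k,ax],1); es.append((f,k.sum()))
    dx=(es[0][0][1]+es[1][0][1])/2; dy=(es[2][0][1]+es[3][0][1])/2
    da=np.mean([-es[0][0][0],-es[1][0][0],es[2][0][0],es[3][0][0]])
    c0=c0+frame(ang)@np.array([dx,dy]); ang+=da
    print(it,[ (e[0].round(4),e[1]) for e in es],c0,np.rad2deg(ang))
np.savez("deck.npz",c=c0,a=ang)
F=frame(ang)
print("target",target(s), )
t=target(s)[1]; print("target in deck",(t-c0)@F)
top=s
for n,z,uv in (("pinfar",.042,(314,167.5)),("rs",.039,(346.5,194.5)),("rsp",.039,(292.5,215)),("socket",.05,(366,165))):
    print(n,((cast(s,uv,z)[0,:2]-c0)@F).round(4))
P=cloud(s)
b=P[215:255,280:330].reshape(-1,3); k=b[:,2]>.054; q=(b[k,:2]-c0)@F; print("stop block",k.sum(),q.min(0),q.max(0),np.median(b[k,2]))
g=dark(s,.06,(286,222,330,246)); q=(g-c0)@F; print("stop dark",q.min(0),q.max(0))
w=dark(s,.025,(90,220,215,345)); print("tray",cv2.minAreaRect((w*1000).astype(np.float32)))
for n,c in (("jar",P[290:330,490:550].reshape(-1,3)),("bottle",P[150:200,130:190].reshape(-1,3))):
    c=c[c[:,2]>.05]; print(n,c.min(0),c.max(0))
E
```

```text
deck rect ((610.0353393554688, 33.895408630371094), (288.33209228515625, 240.0695343017578), 2.7945263385772705)
0 [(array([-0.0021,  0.142 ]), np.int64(28)), (array([ 0.0179, -0.1415]), np.int64(57)), (array([0.0055, 0.1176]), np.int64(72)), (array([-0.0017, -0.1173]), np.int64(115))] [0.61029661 0.03406242] 2.623160157945018
1 [(array([-0.0021,  0.1418]), np.int64(27)), (array([ 0.0149, -0.1417]), np.int64(57)), (array([0.0016, 0.1178]), np.int64(63)), (array([ 0.0014, -0.1174]), np.int64(116))] [0.61033835 0.03427759] 2.482554204072319
2 [(array([-0.0046,  0.1418]), np.int64(27)), (array([ 0.0125, -0.1418]), np.int64(57)), (array([0.0041, 0.1176]), np.int64(63)), (array([ 0.0035, -0.1175]), np.int64(119))] [0.61034074 0.03432263] 2.4779696926371706
target (((523.6668701171875, 43.48958969116211), 42.056373596191406), array([0.52322967, 0.04277971]))
target in deck [-0.08666398  0.01221544]
pinfar [0.1238 0.0005]
rs [ 0.0703 -0.0584]
rsp [0.0361 0.0444]
socket [ 0.1224 -0.0969]
stop block 202 [-0.09542813 -0.04963645] [0.00742732 0.043129  ] 0.06001284417584618
stop dark [-0.01789068  0.00203591] [0.01123266 0.0556502 ]
tray ((519.6143798828125, 350.4603576660156), (166.30677795410156, 162.5863037109375), 74.76823425292969)
jar [ 0.43682112 -0.37352254  0.05035458] [ 0.51714789 -0.01939326  1.10424743]
bottle [ 0.51714789 -0.01939326  0.0504518 ] [0.73597384 0.34715811 1.10424743]
```

Run:
```python
from meas import *
s=dict(np.load("top.npz")); d=np.load("deck.npz"); c0=d['c'];a=float(d['a'])
g=cv2.cvtColor(s["color"],cv2.COLOR_BGR2GRAY)
# subpixel landmark blobs
def blob(box,cond):
    u0,v0,u1,v1=box; m=cond(g[v0:v1,u0:u1].astype(int)); v,u=np.nonzero(m); return np.array([u.mean()+u0,v.mean()+v0]),m.sum()
print("dot",blob((296,226,312,240),lambda x:x>120))
uv=blob((298,228,309,238),lambda x:x>110)[0]
dk=lambda a:np.array([[np.cos(a),-np.sin(a)],[np.sin(a),np.cos(a)]])
for z in(.06,.062,.064): print(cast(s,uv,z),((cast(s,uv,z)[0,:2]-c0)@dk(a)))
P=cloud(s); b=P[222:248,286:326].reshape(-1,3)
for lo,hi in((.052,.07),(.023,.034)):
    k=(b[:,2]>lo)&(b[:,2]<hi); q=(b[k,:2]-c0)@dk(a); print(lo,k.sum(),q.min(0),q.max(0))
# slot black endpoints: row profile
c=s["color"]
print("scene check")
t=snapshot("scene"); cv2.imwrite("pics/sc_zoom.png",cv2.resize(t["color"][190:310,220:400],None,fx=4.2,fy=4.2,interpolation=cv2.INTER_CUBIC)); np.savez("scene.npz",**t)
def D(x,y,z): return np.r_[c0+dk(a)@np.array([x,y]),z]
for n,p in (("pin",D(.126,0,.042)),("rs",D(.07,-.058,.039)),("rsp",D(.037,.046,.039)),("c1",D(.145,-.12,.02)),("c2",D(-.145,-.12,.02)),("c3",D(.145,.12,.02)),("slotend",D(0,.12,.02)),("stoptop",D(0,.029,.06)),("targ",D(-.087,.0122,.044))):
    print(n,"scene",proj(t,p)[0].round(1),((proj(t,p)[0]-[220,190])*4.2).round(0),"top",proj(s,p)[0].round(1))
```

```text
dot (array([302.6969697 , 230.06060606]), np.int64(33))
[[0.60911464 0.05855159 0.06      ]] [-0.00017742  0.02425931]
[[0.6089385 0.0584023 0.062    ]] [-0.00035985  0.02411778]
[[0.60876236 0.05825302 0.064     ]] [-0.00054227  0.02397625]
0.052 195 [-0.00875486  0.00386301] [0.00742732 0.043129  ]
0.023 170 [-0.02345467 -0.00964071] [0.0243979  0.05828884]
scene check
pin scene [359.1 254.7] [584. 272.] top [314.2 166.4]
rs scene [327.5 264.9] [451. 314.] top [346.3 194.7]
rsp scene [331.7 233.5] [469. 183.] top [291.6 214.6]
c1 scene [347.5 298.8] [535. 457.] top [377. 156.]
c2 scene [234.2 261.6] [ 60. 301.] top [384.4 308.4]
c3 scene [382.7 232.7] [683. 179.] top [252.4 161.9]
slotend scene [329.6 217.7] [460. 116.] top [254.5 236.7]
stoptop scene [315.1 227.3] [400. 157.] top [300.5 232.8]
targ scene [280.4 227. ] [254. 155.] top [312.  280.1]
```

View pics/sc_zoom.png

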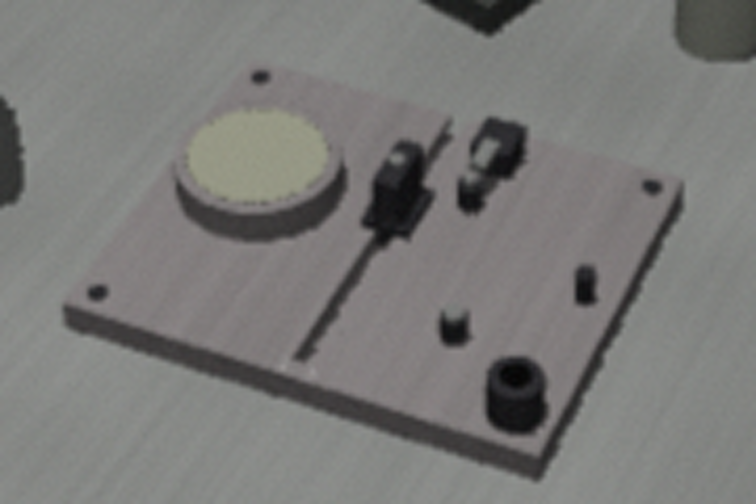

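The scene view confirms the deck pose to about 1 px. The stop is near world (0.609, 0.058). Moving over it.

Call:
send_rows(commands=[[0,[0.088,0.178,0],[0,0,-0.005]],[0,[0.088,0.178,0],[0,0,-0.005]],[0,[0.088,0.178,0],[0,0,-0.005]],[0,[0.088,0.178,0],[0,0,-0.005]],[0,[0.088,0.178,0],[0,0,-0.005]],[0,[0.088,0.178,0],[0,0,-0.005]],[0,[0.088,0.178,0],[0,0,-0.005]],[0,[0.088,0.178,0],[0,0,-0.005]],[0,[0.088,0.178,0],[0,0,-0.005]],[0,[0.088,0.178,0],[0,0,-0.005]],[0,[0.088,0.178,0],[0,0,-0.005]],[0,[0.088,0.178,0],[0,0,-0.005]]])

```text
clock: 1.45
tool_pos: [0.5362, -0.0772, 0.225]
orientation: [179.9, -0.2, 91.1]
force: [1.7, -1.2, 0.4]
opening: 0.0879
```

Call:
send_rows(commands=[[0,[0.073,0.135,0],[0,0,0.001]],[0,[0.073,0.135,0],[0,0,0.001]],[0,[0.073,0.135,0],[0,0,0.001]],[0,[0.073,0.135,-0.05],[0,0,0.001]],[0,[0,0,-0.13],[0,0,0]],[0,[0,0,-0.13],[0,0,0]],[0,[0,0,-0.05],[0,0,0]],[0,[0,0,0],[0,0,0]],[0,[0,0,0],[0,0,0]]])

```text
clock: 2.35
tool_pos: [0.6144, 0.0715, 0.1339]
orientation: [179.6, -0.2, 93.1]
force: [-0.2, 0.5, 0.2]
opening: 0.088
```

Run:
```python
from h import *
print(sensors.get_obs()["tool_pos"],sensors.get_obs()["orientation"])
s=snapshot("wrist"); cv2.imwrite("pics/w1.png",s["color"])
```

```text
[0.61443189 0.0715088  0.13393467] [179.63230484  -0.18250209  93.06184793]
```

View pics/w1.png

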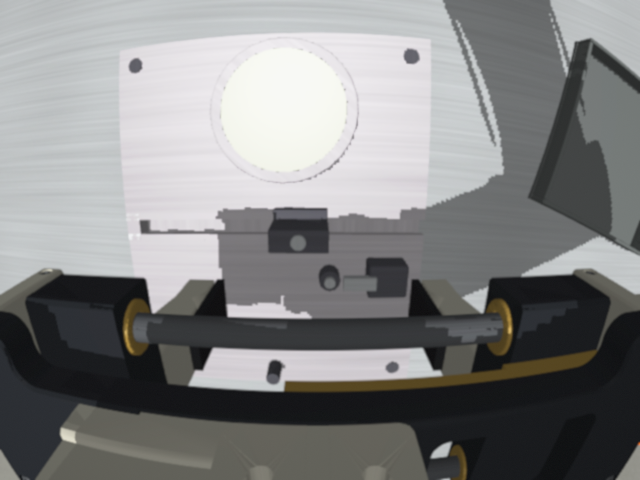

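The wrist view shows the stop's top dot at (298,242), left of the finger midline (about 318). I'll cast the fisheye ray through it as a check.

```bash
cat >> h.py <<'E'
def castw(s,uv,z):
    K=s["mtx"]; d=np.array([uv[0]-K[0,2],uv[1]-K[1,2]]); r=np.hypot(*d); th=r/K[0,0]
    v=rot(s["attitude"])@np.r_[np.sin(th)*d/r,np.cos(th)]; o=np.array(s["xyz"]); return o+v*(z-o[2])/v[2]
E
python3 - <<'E'
from h import *
s=snapshot("wrist"); d=np.load("deck.npz")
c,s_=np.cos(d['a']),np.sin(d['a']);F=np.array([[c,-s_],[s_,c]])
for n,uv,z in(("dot",(298,242),.06),("rsp",(329,272),.039),("pin",(275,365),.042),("tgt",(284,109),.044),("c",(120,52),.02),("c2",(432,39),.02)):
    p=castw(s,uv,z); print(n,p.round(4),((p[:2]-d['c'])@F).round(4))
E
```

```text
dot [0.6097 0.0606 0.06  ] [0.0005 0.0263]
rsp [0.6378 0.0834 0.039 ] [0.0296 0.0478]
pin [0.7214 0.0446 0.042 ] [0.1114 0.0055]
tgt [0.5241 0.0468 0.044 ] [-0.0856  0.0162]
c [ 0.4731 -0.0901  0.02  ] [-0.1424 -0.1183]
c2 [0.4596 0.1507 0.02  ] [-0.1455  0.1228]
```

Call:
send_rows(commands=[[0,[-0.02,-0.052,-0.05],[0,0,-0.0015]],[0,[0,0,-0.12],[0,0,0]],[0,[0,0,-0.06],[0,0,0]],[0,[0,0,-0.02],[0,0,0]],[0,[0,0,0],[0,0,0]]])

```text
clock: 2.95
tool_pos: [0.6146, 0.0582, 0.0795]
orientation: [178.7, -0.4, 92.4]
force: [0.2, -0.5, -0.1]
opening: 0.0878
```

Call:
send_rows(commands=[[0,[-0.025,0,-0.04],[-0.001,0.0036,0]],[0,[0,0,-0.06],[0,0,0]],[0,[0,0,-0.05],[0,0,0]],[0,[0,0,-0.02],[0,0,0]],[0,[0,0,0],[0,0,0]]])

```text
clock: 3.45
tool_pos: [0.61, 0.0591, 0.0389]
orientation: [179.9, -0.2, 92.5]
force: [-0.4, 1.1, -0.8]
opening: 0.0876
```

Call:
send_rows(commands=[[0,[-0.004,0,-0.04],[0,0,0]],[0,[0,0,-0.015],[0,0,0]],[0,[0,0,0],[0,0,0]],[0.6,[0,0,0],[0,0,0]],[0.6,[0,0,0],[0,0,0]],[0.6,[0,0,0],[0,0,0]],[1,[0,0,0],[0,0,0]],[1,[0,0,0],[0,0,0]],[1,[0,0,0],[0,0,0]],[1,[0,0,0],[0,0,0]]])

```text
clock: 4.45
tool_pos: [0.61, 0.0595, 0.0258]
orientation: [179.8, -0.2, 92.5]
force: [1.1, -0.4, -1.5]
opening: 0.0396
```

Gripped: the opening is 39.6 mm. Now sliding along deck +y.

Call:
send_rows(commands=[[1,[-0.002,0.04,0],[0,0,0]],[1,[-0.0026,0.06,0],[0,0,0]],[1,[-0.0026,0.06,0],[0,0,0]],[1,[-0.0026,0.06,0],[0,0,0]]])

```text
clock: 4.85
tool_pos: [0.6071, 0.1165, 0.0258]
orientation: [179.8, -0.2, 92.3]
force: [1.2, -0.8, -0.3]
opening: 0.0397
```

Call:
send_rows(commands=[[1,[-0.0026,0.06,0],[0,0,0]],[1,[-0.0026,0.06,0],[0,0,0]],[1,[-0.0026,0.06,0],[0,0,0]],[1,[-0.0026,0.06,0],[0,0,0]],[1,[-0.0026,0.05,0],[0,0,0]],[1,[0,0,0],[0,0,0]]])

```text
clock: 5.45
tool_pos: [0.6028, 0.2002, 0.0252]
orientation: [179.8, -0.2, 92.6]
force: [-0.6, -0.7, -1.7]
opening: 0.0396
```

Run:
```python
from h import *
s=snapshot("scene"); cv2.imwrite("pics/sc2.png",cv2.resize(s["color"][120:320,180:430],None,fx=3,fy=3))
```

```text
(no output)
```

View pics/sc2.png

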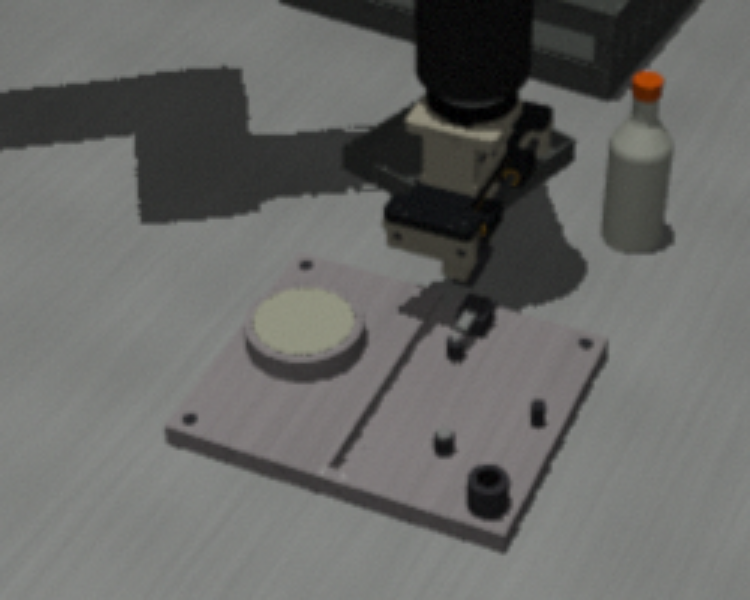

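The stop is clear of the slot. TCP deck y is about 165 mm, and the minimum is 135 mm. Lifting and moving over the tray.

Call:
send_rows(commands=[[1,[0,0,0.06],[0,0,0]],[1,[0,0,0.1],[0,0,0]],[1,[0,0,0.1],[0,0,0]],[1,[-0.066,0.12,0],[0,0,0]],[1,[-0.066,0.12,0],[0,0,0]],[1,[-0.066,0.12,0],[0,0,0]],[1,[-0.066,0.12,0],[0,0,0]],[1,[-0.05,0.1,0],[0,0,0]],[1,[0,0,0],[0,0,0]],[1,[0,0,0],[0,0,0]]])

```text
clock: 6.5
tool_pos: [0.5195, 0.3447, 0.0907]
orientation: [-179.9, -0.1, 92.1]
force: [0.2, -0.4, -1.0]
opening: 0.0401
```

Call:
send_rows(commands=[[1,[0,0.01,-0.08],[0,0,0]],[1,[0,0,-0.08],[0,0,0]],[1,[0,0,-0.06],[0,0,0]],[1,[0,0,-0.02],[0,0,0]],[1,[0,0,0],[0,0,0]]])

```text
clock: 7.0
tool_pos: [0.5215, 0.3431, 0.0295]
orientation: [-179.9, -0.2, 91.8]
force: [-1.0, -1.3, -1.4]
opening: 0.04
```

Call:
send_rows(commands=[[1,[0,0,-0.014],[0,0,0]],[1,[0,0,-0.004],[0,0,0]],[1,[0,0,0],[0,0,0]]])

```text
clock: 7.3
tool_pos: [0.5228, 0.3427, 0.0263]
orientation: [-180.0, -0.2, 91.8]
force: [0.2, -0.2, -1.1]
opening: 0.0399
```

Call:
send_rows(commands=[[1,[0,0,-0.006],[0,0,0]],[1,[0,0,0],[0,0,0]],[0.4,[0,0,0],[0,0,0]],[0.4,[0,0,0],[0,0,0]],[0.4,[0,0,0],[0,0,0]],[0.4,[0,0,0],[0,0,0]]])

```text
clock: 7.9
tool_pos: [0.524, 0.3442, 0.0271]
orientation: [179.8, -0.4, 91.8]
force: [-0.1, -0.2, 0.4]
opening: 0.0521
```

Call:
send_rows(commands=[[0.4,[0,0,0.03],[0,0,0]],[0.4,[0,0,0.1],[0,0,0]],[0.4,[0,0,0.15],[0,0,0]],[0.4,[0,0,0.15],[0,0,0]],[0.4,[-0.02,-0.15,0.06],[0,0,0]],[0.4,[-0.06,-0.18,0],[0,0,0]],[0.4,[-0.06,-0.18,0],[0,0,0]],[0.4,[-0.06,-0.18,0],[0,0,0]],[0.4,[-0.06,-0.18,0],[0,0,0]]])

```text
clock: 8.8
tool_pos: [0.4585, 0.1246, 0.1583]
orientation: [179.5, -0.4, 92.2]
force: [1.2, -0.7, 1.1]
opening: 0.0525
```

Run:
```python
from meas import *
s=snapshot("top"); cv2.imwrite("pics/t3.png",s["color"])
d=np.load("deck.npz"); c,s_=np.cos(d['a']),np.sin(d['a']);F=np.array([[c,-s_],[s_,c]])
try:
    t=target(s); print(t,(t[1]-d['c'])@F)
except Exception as e: print(e)
print("tcp deck",(sensors.get_obs()["tool_pos"][:2]-d['c'])@F)
s=snapshot("scene"); cv2.imwrite("pics/sc3.png",cv2.resize(s["color"][120:320,180:430],None,fx=3,fy=3))
```

```text
(((523.956787109375, 43.02573776245117), 41.901634216308594), array([0.52325731, 0.04277971])) [-0.08663636  0.01221425]
tcp deck [-0.15188551  0.09166271]
```

View pics/t3.png

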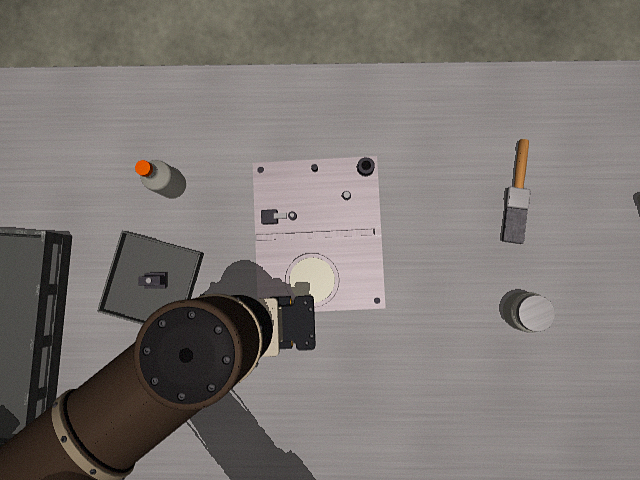

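View pics/sc3.png

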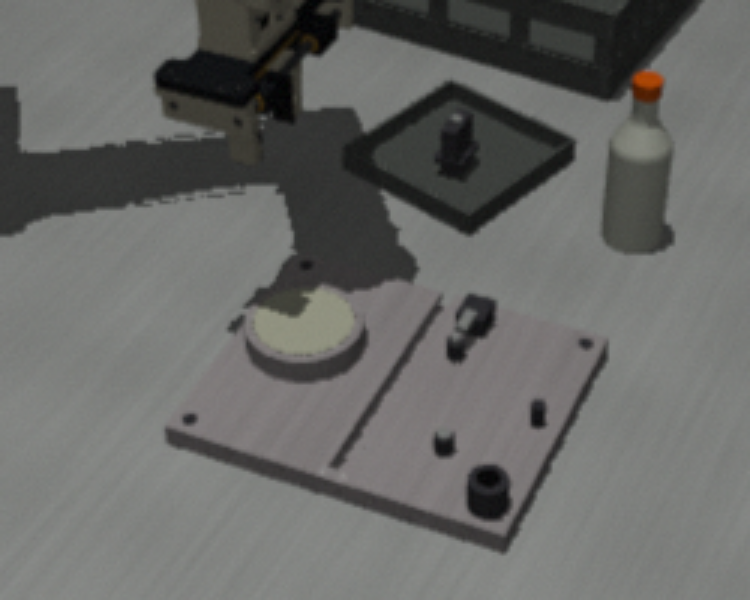

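The stop stands upright in the tray and the target hasn't moved. Going behind the target with the fingers about 40 mm apart.

Call:
send_rows(commands=[[0.55,[-0.03,-0.12,0],[0,0,0.001]],[0.55,[-0.03,-0.12,0],[0,0.0015,0]],[0.55,[-0.01,-0.08,-0.06],[0,0,0]],[0.55,[0,-0.02,-0.12],[0,0,0]],[0.55,[0,0,-0.12],[0,0,0]],[0.55,[0,0,-0.08],[0,0,0]],[0.55,[0,0,0],[0,0,0]],[0.55,[0,0,0],[0,0,0]]])

```text
clock: 9.7
tool_pos: [0.4412, 0.0338, 0.0681]
orientation: [179.4, -0.8, 92.3]
force: [0.1, 0.7, -0.2]
opening: 0.0395
```

Call:
send_rows(commands=[[0.55,[0,0.03,-0.08],[-0.0022,0.0017,0.0005]],[0.55,[0,0,-0.06],[0,0,0]],[0.55,[0,0,-0.02],[0,0,0]],[0.55,[0,0,0],[0,0,0]],[0.55,[0,0,0],[0,0,0]]])

```text
clock: 10.2
tool_pos: [0.4461, 0.0445, 0.0335]
orientation: [179.5, -0.2, 92.6]
force: [-0.1, 0.0, 0.0]
opening: 0.0393
```

Call:
send_rows(commands=[[0.55,[-0.01,-0.025,-0.02],[0,0.001,0]],[0.55,[0,0,-0.008],[0,0,0]],[0.55,[0,0,0],[0,0,0]],[0.55,[0,0,0],[0,0,0]]])

```text
clock: 10.6
tool_pos: [0.4445, 0.0381, 0.0281]
orientation: [179.7, -0.3, 92.6]
force: [0.2, 0.3, -0.1]
opening: 0.0394
```

```bash
cat > tcp.py <<'E'
from meas import *
d=np.load("deck.npz"); c,s_=np.cos(d['a']),np.sin(d['a']);F=np.array([[c,-s_],[s_,c]])
o=sensors.get_obs(); print("clock",o["clock"],"tcp",o["tool_pos"].round(4),"deck",((o["tool_pos"][:2]-d['c'])@F*1000).round(1),"F",o["force"].round(1))
E
python3 tcp.py
python3 - <<'E'
from h import *
s=snapshot("wrist"); cv2.imwrite("pics/w4.png",s["color"])
s=snapshot("scene"); cv2.imwrite("pics/sc4.png",cv2.resize(s["color"][120:320,180:430],None,fx=3,fy=3))
E
```

```text
clock 10.6 tcp [0.4445 0.0381 0.0281] deck [-165.5   10.9] F [ 0.2  0.3 -0.1]
```

View pics/w4.png

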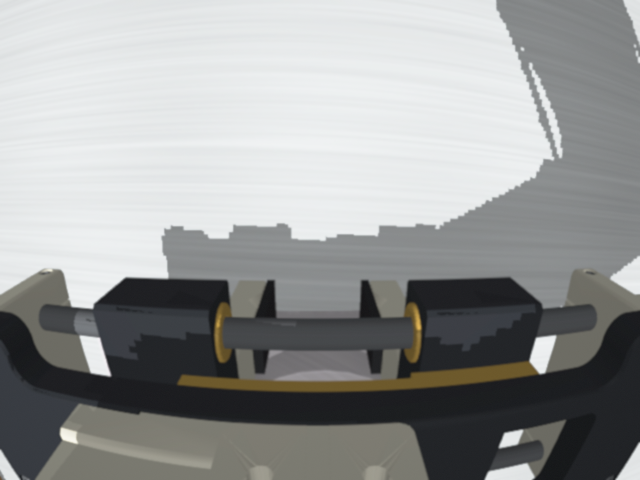

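View pics/sc4.png

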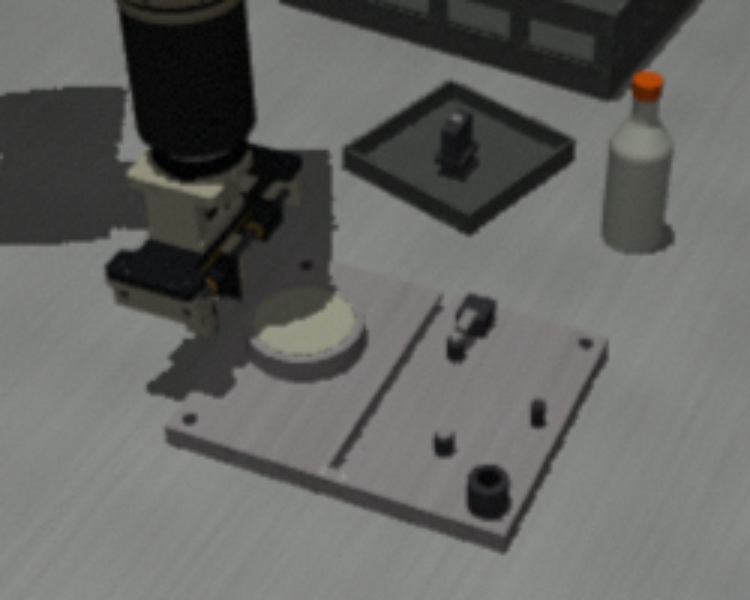

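Call:
send_rows(commands=[[0.55,[0.028,0.001,0],[0,0,0]],[0.55,[0.028,0.001,0],[0,0,0]],[0.55,[0.028,0.001,0],[0,0,0]],[0.55,[0.024,-0.0024,0],[0,0,0]],[0.55,[0.024,-0.0024,0],[0,0,0]],[0.55,[0.024,-0.0024,0],[0,0,0]],[0.55,[0.024,-0.0024,0],[0,0,0]]])

```text
clock: 11.4
tool_pos: [0.4915, 0.036, 0.0277]
orientation: [179.9, -0.3, 92.6]
force: [-4.6, 1.1, 4.4]
opening: 0.0397
```

```bash
python3 tcp.py
```

```text
clock 11.4 tcp [0.4915 0.036  0.0277] deck [-118.7    6.8] F [-4.6  1.1  4.4]
```

```bash
cat > look.py <<'E'
import sys
from meas import *
exec(open("tcp.py").read())
n=sys.argv[1]
s=snapshot("top"); cv2.imwrite(f"pics/t{n}.png",cv2.resize(s["color"][130:370,200:440],None,fx=2.5,fy=2.5))
s=snapshot("scene"); cv2.imwrite(f"pics/sc{n}.png",cv2.resize(s["color"][180:320,220:395],None,fx=4.2,fy=4.2,interpolation=cv2.INTER_CUBIC))
hsv=cv2.cvtColor(s["color"],cv2.COLOR_BGR2HSV)
m=((hsv[...,0]>15)&(hsv[...,0]<40)&(hsv[...,1]>22)&(hsv[...,2]>60)).astype(np.uint8)*255
m[:185]=0;m[310:]=0;m[:,:225]=0;m[:,395:]=0
m=cv2.morphologyEx(m,cv2.MORPH_OPEN,np.ones((3,3)))
c=max(cv2.findContours(m,cv2.RETR_EXTERNAL,cv2.CHAIN_APPROX_NONE)[0],key=cv2.contourArea)
w=(cast(s,c[:,0],0.044)[:,:2]-d['c'])@F*1000
w=w[cv2.convexHull(w.astype(np.float32),returnPoints=False)[:,0]]
A=np.c_[2*w,np.ones(len(w))]; sol=np.linalg.lstsq(A,(w**2).sum(1),rcond=None)[0]
print("scene target deck: fit",sol[:2].round(1),"r",np.sqrt(sol[2]+sol[:2]@sol[:2]).round(1),"bbox",w.min(0).round(1),w.max(0).round(1))
E
python3 look.py 5
```

```text
clock 11.4 tcp [0.4915 0.036  0.0277] deck [-118.7    6.8] F [-4.6  1.1  4.4]
scene target deck: fit [-63.7   8.5] r 40.8 bbox [-105.   -33.1] [-22.4  49.7]
```

View pics/sc5.png

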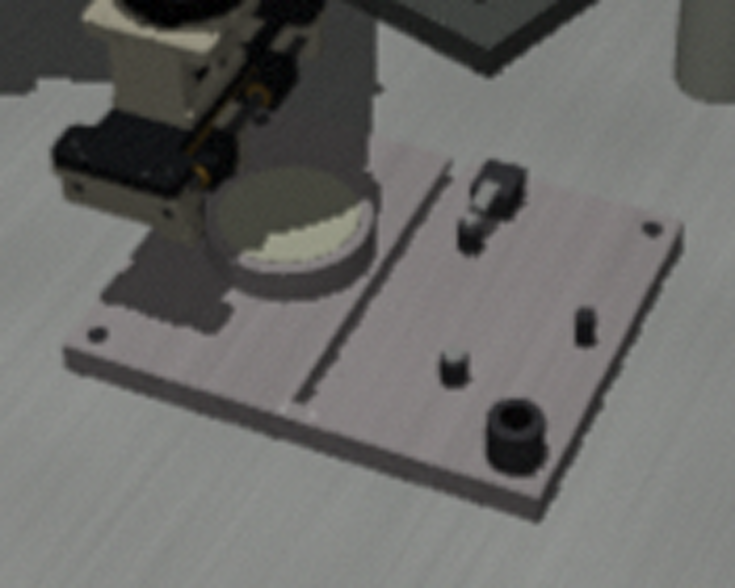

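View pics/t5.png

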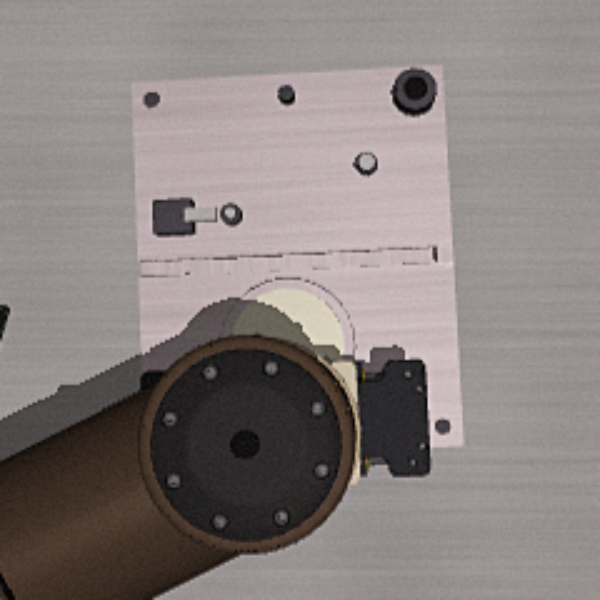

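The cage works: the target centre sits 55 mm ahead of the TCP, as predicted, and stays flat. Continuing.

Call:
send_rows(commands=[[0.55,[0.024,-0.0025,0],[0,0,0]],[0.55,[0.024,-0.0025,0],[0,0,0]],[0.55,[0.024,-0.0025,0],[0,0,0]],[0.55,[0.024,-0.0025,0],[0,0,0]],[0.55,[0.024,-0.0025,0],[0,0,0]],[0.55,[0.024,-0.0025,0],[0,0,0]],[0.55,[0.024,-0.0025,0],[0,0,0]],[0.55,[0.024,-0.0025,0],[0,0,0]]])

```text
clock: 12.3
tool_pos: [0.5432, 0.0304, 0.0276]
orientation: [179.9, -0.2, 92.6]
force: [-4.2, -0.1, 3.3]
opening: 0.0396
```

```bash
python3 look.py 6
```

```text
clock 12.3 tcp [0.5432 0.0304 0.0276] deck [-67.3  -1.1] F [-4.2 -0.1  3.3]
scene target deck: fit [-12.6   0.7] r 41.0 bbox [-53.7 -40.7] [29.5 41.1]
```

View pics/sc6.png

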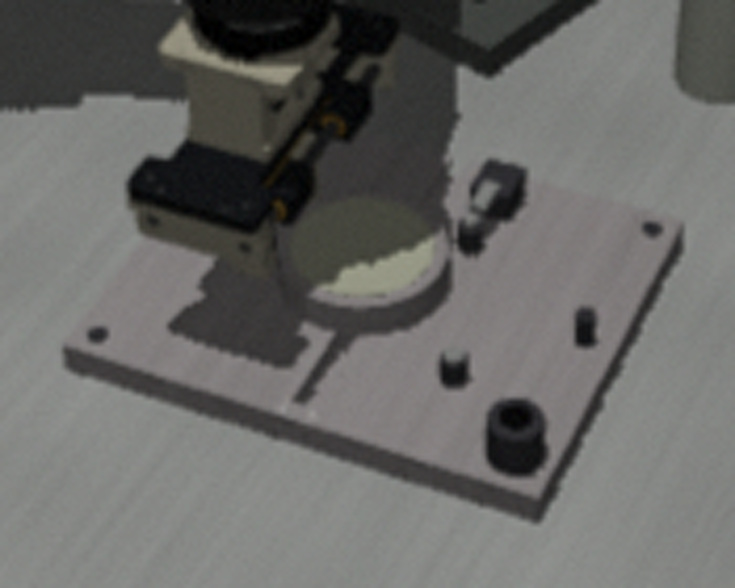

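Call:
send_rows(commands=[[0.55,[0.024,0.0005,0],[0,0,0]],[0.55,[0.024,0.0005,0],[0,0,0]],[0.55,[0.024,0.001,0],[0,0,0]],[0.55,[0.024,0.001,0],[0,0,0]],[0.55,[0.024,0.001,0],[0,0,0]]])

```text
clock: 12.9
tool_pos: [0.5722, 0.0294, 0.0271]
orientation: [-179.7, -0.1, 92.6]
force: [-4.9, -2.6, 5.1]
opening: 0.0396
```

```bash
python3 look.py 7
```

```text
clock 12.9 tcp [0.5722 0.0294 0.0271] deck [-38.3  -3.3] F [-4.9 -2.6  5.1]
scene target deck: fit [19.4 -7.7] r 41.1 bbox [-22.1 -48.8] [60.9 34.1]
```

View pics/sc7.png

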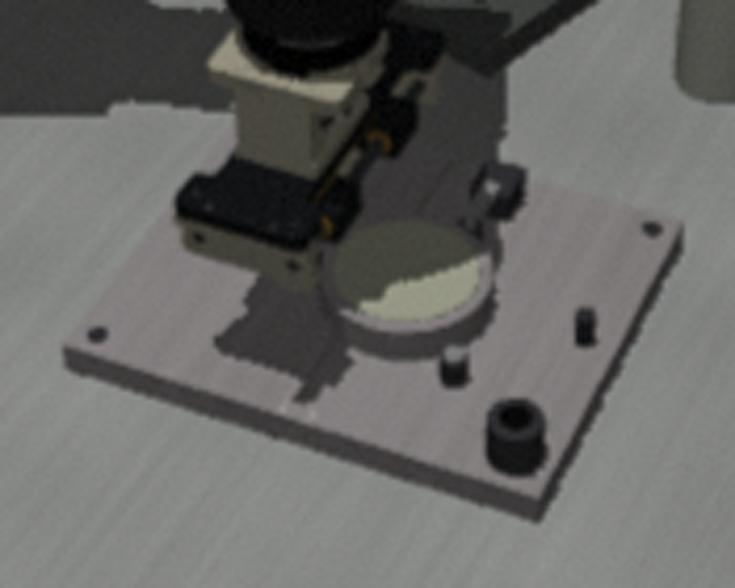

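The roller pushed the target about 7 mm toward −y, still flat. The side roller will guide it from here, so I'll shift the cage slightly toward −y and continue.

Call:
send_rows(commands=[[0.55,[0.02,-0.008,0],[0,0,0]],[0.55,[0.02,-0.008,0],[0,0,0]],[0.55,[0.024,-0.002,0],[0,0,0]],[0.55,[0.024,0.001,0],[0,0,0]]])

```text
clock: 13.4
tool_pos: [0.5948, 0.0245, 0.0267]
orientation: [-179.6, -0.1, 92.5]
force: [-8.8, -1.1, 4.7]
opening: 0.0391
```

```bash
python3 look.py 8
```

```text
clock 13.4 tcp [0.5948 0.0245 0.0267] deck [-15.9  -9.1] F [-8.8 -1.1  4.7]
scene target deck: fit [38.7 -7.4] r 40.9 bbox [ -2.1 -47.7] [80.  32.8]
```

View pics/sc8.png

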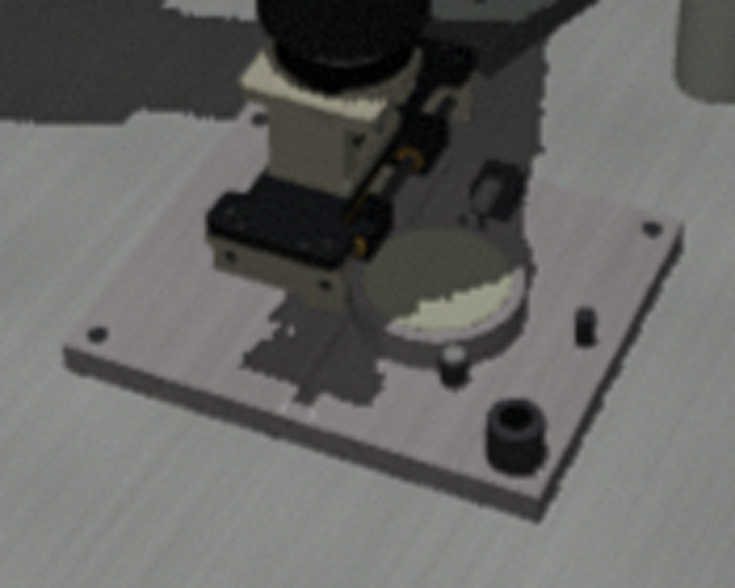

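Call:
send_rows(commands=[[0.55,[0.024,0.002,0.001],[0,0,0]],[0.55,[0.024,0.003,0.001],[0,0,0]],[0.55,[0.024,0.003,0.001],[0,0,0]],[0.55,[0.018,0.003,0],[0,0,0]]])

```text
clock: 13.9
tool_pos: [0.5989, 0.0262, 0.0264]
orientation: [-177.6, 0.0, 92.5]
force: [-18.0, 0.5, 15.3]
opening: 0.0393
```

```bash
python3 look.py 9
```

```text
clock 13.9 tcp [0.5989 0.0262 0.0264] deck [-11.8  -7.6] F [-18.    0.5  15.3]
scene target deck: fit [43.3 -6.2] r 40.6 bbox [  6.7 -47.7] [83.  36.2]
```

View pics/sc9.png

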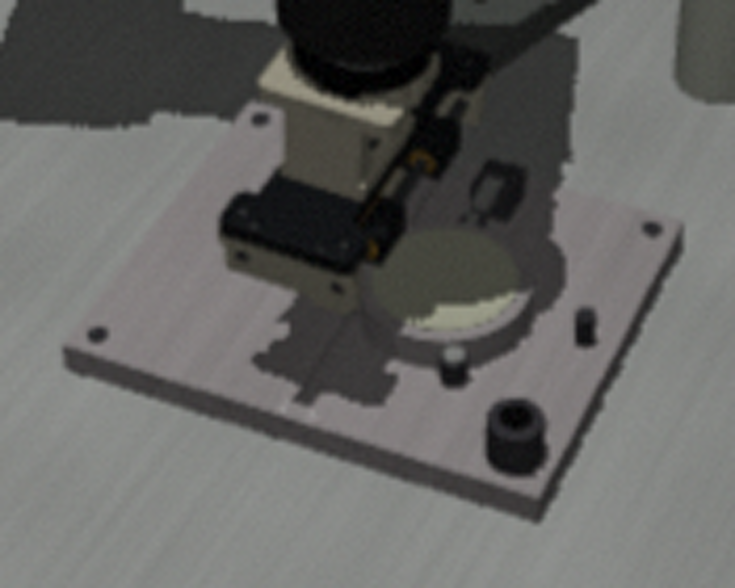

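The tool tilted 2.4° and pressed down by friction (force −18 N in x, +15 N in z), with the target already against the side roller. I'll back off, straighten the tool, and see whether the sprung roller takes the target home from here.

Call:
send_rows(commands=[[0.55,[-0.02,-0.001,0.003],[0,0,0]],[0.55,[-0.03,-0.001,0.003],[0,-0.0067,0]],[0.55,[-0.03,0,0.002],[0,0,0]],[0.55,[0,0,0],[0,0,0]]])

```text
clock: 14.4
tool_pos: [0.5815, 0.0271, 0.0289]
orientation: [179.7, 0.1, 92.6]
force: [-0.4, 0.4, -0.2]
opening: 0.0392
```

```bash
python3 look.py 10
```

```text
clock 14.4 tcp [0.5815 0.0271 0.0289] deck [-29.1  -6. ] F [-0.4  0.4 -0.2]
scene target deck: fit [ 33.6 -10.8] r 41.0 bbox [ -8.  -51.4] [75.3 30.9]
```

View pics/sc10.png

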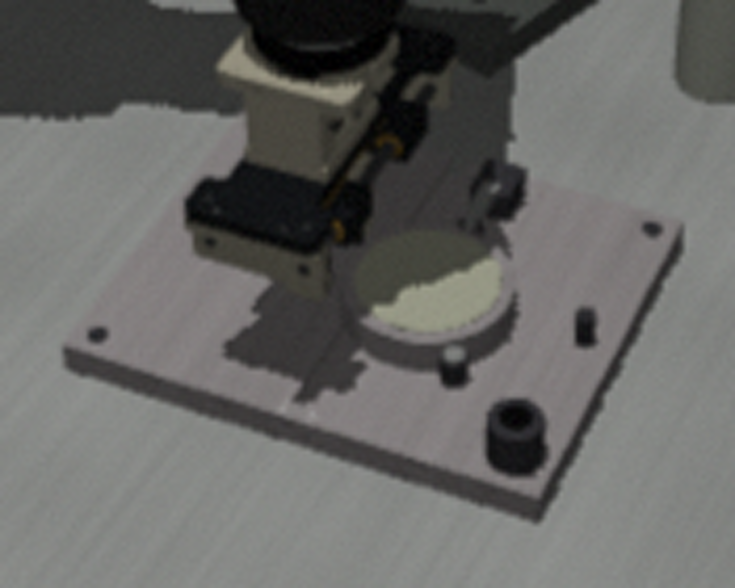

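View pics/t10.png

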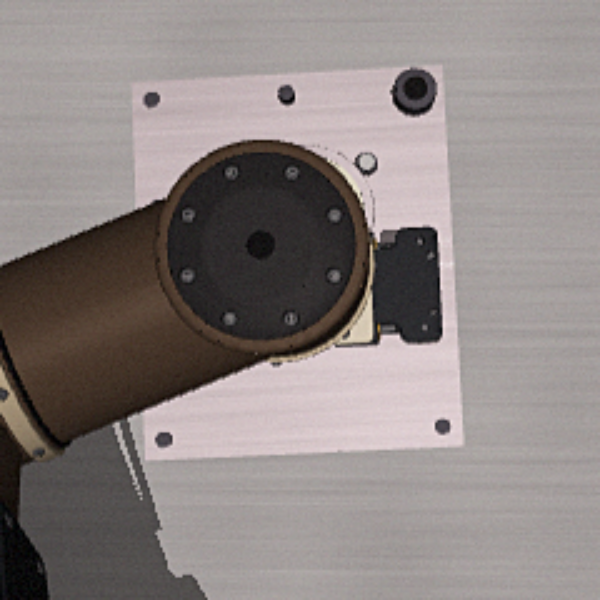

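Unpushed, the spring moves the target back to (33.6, −10.8), so it hasn't yet passed the neutral point. I'll yaw the gripper about 20° so the cage faces along the path round the side roller, then push again with the tilt corrected.

Call:
send_rows(commands=[[0.55,[-0.05,-0.002,0.001],[0,0,0]],[0.55,[0,-0.036,0.001],[0,0,0.0185]],[0.55,[0,-0.036,0],[0,0,0.0185]],[0.55,[0,-0.036,0],[0,0,0.0185]],[0.55,[0,0,0],[0,0,0]],[0.55,[0,0,0],[0,0,0]]])

```text
clock: 15.1
tool_pos: [0.5707, -0.0003, 0.0293]
orientation: [179.6, 0.0, 113.1]
force: [-0.1, 0.6, -0.5]
opening: 0.0395
```

```bash
python3 look.py 11
```

```text
clock 15.1 tcp [ 5.707e-01 -3.000e-04  2.930e-02] deck [-41.1 -32.9] F [-0.1  0.6 -0.5]
scene target deck: fit [ 33.6 -10.9] r 41.0 bbox [ -8.  -52.4] [75.3 29.9]
```

Call:
send_rows(commands=[[0.55,[0.0305,0.0053,0],[0,0,0]],[0.55,[0.0305,0.0053,0],[0,0,0]],[0.55,[0.028,0.005,0],[0,0,0]],[0.55,[0.02,0.009,0.001],[0.0003,-0.0008,0]],[0.55,[0.02,0.01,0.001],[0.0003,-0.0008,0]]])

```text
clock: 15.7
tool_pos: [0.6013, 0.0076, 0.029]
orientation: [179.6, 0.1, 112.9]
force: [-9.7, -5.7, 8.7]
opening: 0.0392
```

```bash
python3 look.py 12
```

```text
clock 15.7 tcp [0.6013 0.0076 0.029 ] deck [-10.2 -26.3] F [-9.7 -5.7  8.7]
scene target deck: fit [ 21.7 -21.2] r 58.2 bbox [-38.4 -71.4] [81.7 35.2]
```

View pics/sc12.png

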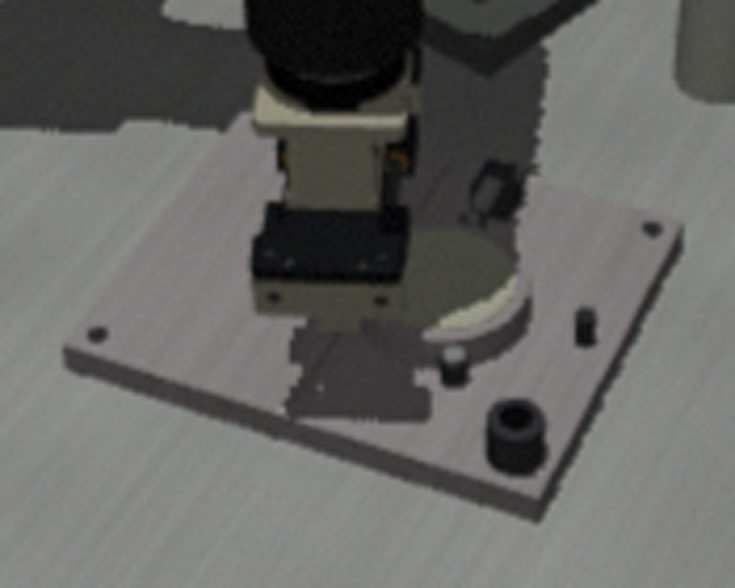

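Call:
send_rows(commands=[[0.55,[0.025,0.011,0.003],[0.0003,-0.0008,0]],[0.55,[0.025,0.011,0.003],[0.0003,-0.0008,0]]])

```text
clock: 16.0
tool_pos: [0.611, 0.0119, 0.0292]
orientation: [179.3, 0.0, 112.7]
force: [-3.1, 0.6, -1.0]
opening: 0.0391
```

Call:
send_rows(commands=[[0.55,[0.022,0.007,0.001],[0,0,0]],[0.55,[0.022,0.006,0.001],[0,0,0]]])

```text
clock: 16.2
tool_pos: [0.6233, 0.0158, 0.0295]
orientation: [179.3, 0.0, 112.7]
force: [-0.1, -0.4, 0.6]
opening: 0.0398
```

```bash
python3 look.py 13
```

```text
clock 16.2 tcp [0.6233 0.0158 0.0295] deck [ 12.1 -19. ] F [-0.1 -0.4  0.6]
scene target deck: fit [-39.9  91.5] r 63.2 bbox [-108.2   23.8] [  6.  155.4]
```

View pics/sc13.png

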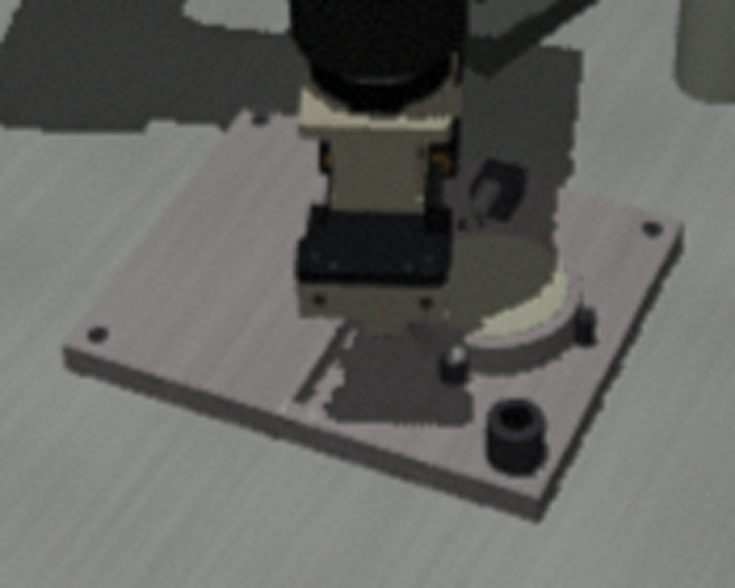

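It appears to have gone home: it touches the pin at about (578,320) and the tool force is near zero. Backing off and clearing the view.

Call:
send_rows(commands=[[0.55,[-0.03,-0.012,0],[0,0,0]],[0.55,[-0.04,-0.016,0.002],[0,0,0]],[0.55,[-0.04,-0.016,0.02],[0,0,0]],[0.55,[-0.03,-0.01,0.12],[0,0,0]],[0.55,[0,0,0.18],[0,0,0]],[0.55,[0,0,0.18],[0,0,0]],[0.55,[-0.08,-0.16,0.08],[0,0,0]],[0.55,[-0.08,-0.17,0],[0,0,0]],[0.55,[-0.08,-0.17,0],[0,0,0]],[0.55,[-0.08,-0.17,0],[0,0,0]],[0.55,[-0.08,-0.17,0],[0,0,0]],[0.55,[-0.04,-0.15,0],[0,0,0]]])

```text
clock: 17.5
tool_pos: [0.4639, -0.2511, 0.1855]
orientation: [178.8, 0.3, 113.2]
force: [1.1, 0.7, 0.2]
opening: 0.0398
```

```bash
python3 look.py 14
python3 - <<'E'
from meas import *
d=np.load("deck.npz"); c,s_=np.cos(d['a']),np.sin(d['a']);F=np.array([[c,-s_],[s_,c]])
s=snapshot("top"); np.savez("top2.npz",**s); cv2.imwrite("pics/t15.png",s["color"]); cv2.imwrite("pics/t15z.png",cv2.resize(s["color"][140:320,240:400],None,fx=3.3,fy=3.3,interpolation=cv2.INTER_CUBIC))
t=target(s); print(t,(t[1]-d['c'])@F,(np.array(t[0][0])/1000-d['c'])@F)
P=cloud(s); D=(P[...,:2]-d['c'])@F
k=(np.hypot(D[...,0]-.07,D[...,1])<.038); z=P[k]; A=np.c_[D[k],np.ones(k.sum())]; print("top plane fit",np.linalg.lstsq(A,z[:,2],rcond=None)[0], "median z",np.median(z[:,2]))
E
```

```text
clock 17.5 tcp [ 0.4639 -0.2511  0.1855] deck [-158.7 -278.9] F [1.1 0.7 0.2]
scene target deck: fit [69.   1.2] r 40.9 bbox [ 28.  -39.7] [109.3  42.6]
(((680.3802490234375, 37.65666198730469), 42.17349624633789), array([0.68069554, 0.03707742])) [ 0.07040811 -0.00028959] [0.07011816 0.00030274]
top plane fit [-0.00351422 -0.00179552  0.04452717] median z 0.04425995186021048
```

View pics/t15z.png

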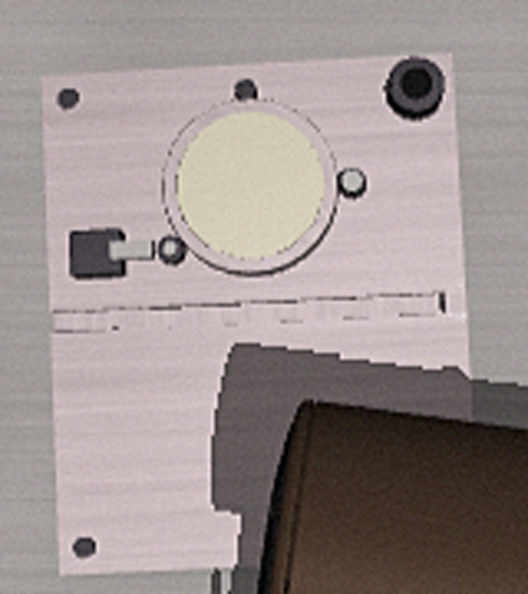

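View pics/sc14.png

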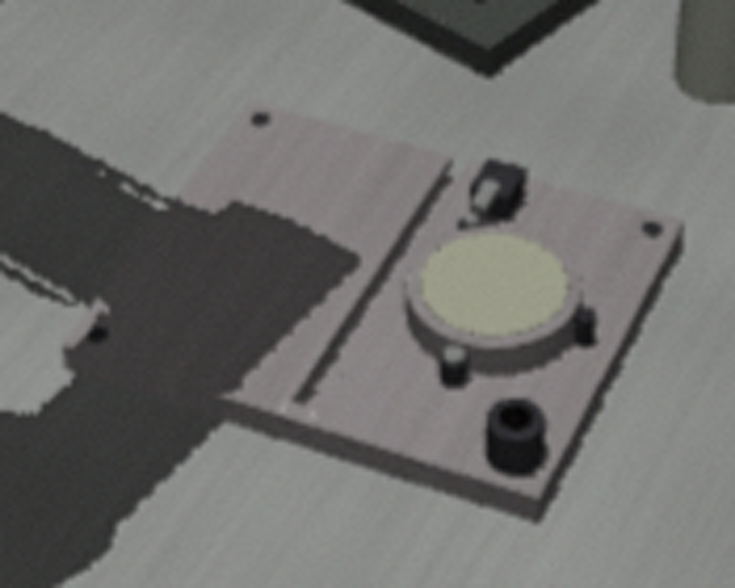

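View pics/t15.png

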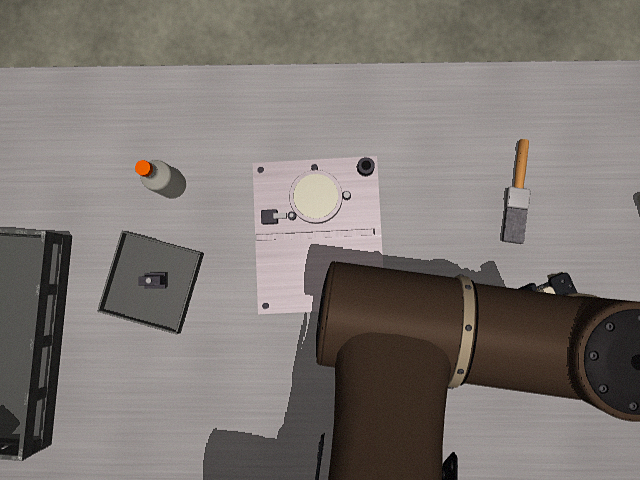

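Call:
send_rows(commands=[[0.55,[0,0,0],[0,0,0]],[0.55,[0,0,0],[0,0,0]],[0.55,[0,0,0],[0,0,0]]])

```text
clock: 17.95
tool_pos: [0.4639, -0.25, 0.1856]
orientation: [178.8, 0.3, 113.0]
force: [-0.4, 0.3, 0.7]
opening: 0.0396
```

```bash
python3 look.py 16
python3 - <<'E'
from h import *
s=snapshot("scene"); cv2.imwrite("pics/sc17.png",s["color"])
E
```

```text
clock 17.95 tcp [ 0.4639 -0.25    0.1856] deck [-158.6 -277.7] F [-0.4  0.3  0.7]
scene target deck: fit [69.   1.4] r 41.0 bbox [ 28.  -40.4] [110.2  42.6]
```

View pics/sc17.png

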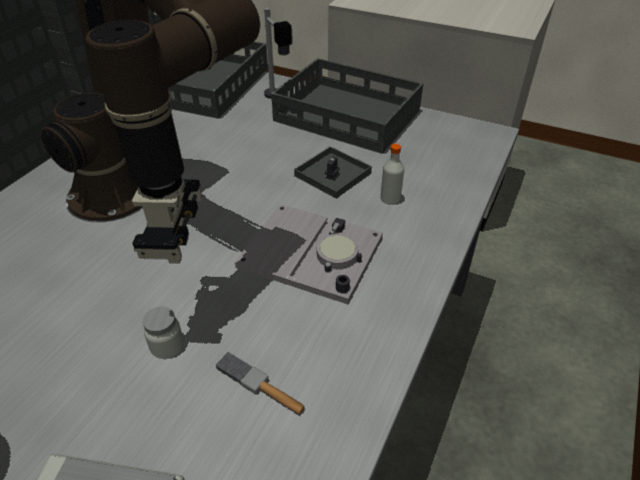

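The jar (163,333), brush and bottle are where they were, the stop is in the tray, the target is in its nest, and the robot is clear of everything. Handing in.

```bash
python3 -c "
from plant import order; print(order.close_job())"
```

```text
the job is handed in; nothing more can be done
None
```

The stop is in the small grey tray and the target is home in its nest; I handed the job in at about 18 s of the 64 s allowed. I slid the stop out through the open end of its slot and stood it upright in the tray. Then I pushed the target with two fingers past the sprung roller.

**One push failed:** on the first try the target caught on the side roller, the tool tilted about 2.4°, and the force reached about 18 N sideways and 15 N vertically. When I backed off, the spring moved the target back about 10 mm. I turned the gripper about 20° and pushed again, and the sprung roller pressed it home.

**Last checks:**
- **Target position:** the top camera puts the target at x = 70.2, y = 0.0 mm in the deck's frame, against a seat of (70, 0). The scene camera, partly shadowed, reads (69.0, 1.4), which agrees within the 2 mm calibration.
- **Fit in the nest:** the target lies flat (tilt under 0.3°, within the measurement). In the images it touches the far pin, the side roller and the sprung roller.
- **Everything else:** the jar, bottle and brush look unmoved in the images. I checked them by eye, not by measurement. The arm was clear of everything, with force readings near zero.

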